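Kit the three full cells, leave the empty cans

TASK

Put the three full battery cells (closed top with raised terminals) into the black kit tray, each standing upright on the floor of the pocket that matches its shape and size, setting each one down rather than dropping it. Leave the empty open-topped cans and the white cup standing where they are.

Things in the scene. Friction and masses are not known exactly. Their poses are not given: they have to be found in the camera images.
- cell_large: Full battery cell: large round, 34 mm diameter, 70 mm tall, bare metal with a black band round its foot; one raised steel terminal button in the middle of its closed top (3 mm high, on top of the 70 mm). About 160 g, rigid. Origin at the centre of its underside, z up. Starts standing upright on the bench.
- cell_slim: Full battery cell: slim round, 21 mm diameter, 70 mm tall, bare metal with a black band round its foot; one raised steel terminal button in the middle of its closed top (3 mm high, on top of the 70 mm). About 70 g, rigid. Origin at the centre of its underside, z up. Starts standing upright on the bench.
- cell_flat: Full battery cell: flat rectangular, 50 mm along its own x, 26 mm along its own y, 70 mm tall, bare metal with a black band round its foot; two small raised terminal studs on its closed top (3 mm high, on top of the 70 mm). About 200 g, rigid. Origin at the centre of its underside, z up. Starts standing upright on the bench.
- nest_large: Fixed grey nest block, 80 x 80 x 25 mm high, with a round pocket 54 mm in diameter, for the large round cell, in its middle, 20 mm deep (black floor 5 mm above the origin). Origin: centre of its underside, 3 mm above the bench; z up. The three nests stand in a row along their common x, 86 mm apart, in any order, in one fixed black tray 290 x 110 mm, rim 14 mm high.
- nest_slim: Fixed grey nest block, 80 x 80 x 25 mm high, with a round pocket 41 mm in diameter, for the slim round cell, in its middle, 20 mm deep (black floor 5 mm above the origin). Origin: centre of its underside, 3 mm above the bench; z up. The three nests stand in a row along their common x, 86 mm apart, in any order, in one fixed black tray 290 x 110 mm, rim 14 mm high.
- nest_flat: Fixed grey nest block, 80 x 80 x 25 mm high, with a rectangular pocket 66 mm along the nest's x and 42 mm along its y, for the flat cell, in its middle, 20 mm deep (black floor 5 mm above the origin). Origin: centre of its underside, 3 mm above the bench; z up. The three nests stand in a row along their common x, 86 mm apart, in any order, in one fixed black tray 290 x 110 mm, rim 14 mm high.
- empty_large: Empty can, does not belong in the tray: large round, 34 mm diameter, 70 mm tall, same metal as the cell of that shape but open on top, hollow inside (wall 2.5 mm) and without terminal or black band. About 50 g. Origin at the centre of its underside, z up. Starts standing upright on the bench.
- empty_slim: Empty can, does not belong in the tray: slim round, 21 mm diameter, 70 mm tall, same metal as the cell of that shape but open on top, hollow inside (wall 2.5 mm) and without terminal or black band. About 30 g. Origin at the centre of its underside, z up. Starts standing upright on the bench.
- empty_flat: Empty can, does not belong in the tray: flat rectangular, 50 mm along its own x, 26 mm along its own y, 70 mm tall, same metal as the cell of that shape but open on top, hollow inside (wall 2.5 mm) and without terminal or black band. About 60 g. Origin at the centre of its underside, z up. Starts standing upright on the bench.
- cup: Small open white plastic cup, 60 mm across its rim, 45 mm high, a bystander. Origin at the centre of its underside, z up. Starts standing upright on the bench.

How it is judged:
At the end, for the whole second after the job is handed in: Each of the three cells stands upright (within 0.1 rad) on the floor of its own matching pocket (underside 2 to 9 mm above the nest's origin, centre within 15 mm of the nest's centre), at rest and released; the three empty cans and the cup are upright and within 25 mm of where they started (horizontal distance between cell_large and nest_large below 0.015 m and z of cell_large in the frame of nest_large between 0.002 and 0.009 m and angle between each of cell_large, cell_slim, cell_flat, empty_large, empty_slim, empty_flat, cup's own z axis and vertical below 0.1 rad and linear speed of each of cell_large, cell_slim, cell_flat below 0.02 m/s and horizontal distance between cell_slim and nest_slim below 0.015 m and z of cell_slim in the frame of nest_slim between 0.002 and 0.009 m and horizontal distance between cell_flat and nest_flat below 0.015 m and z of cell_flat in the frame of nest_flat between 0.002 and 0.009 m and distance of each of empty_large, empty_slim, empty_flat, cup from where it was at the start of the episode below 0.025 m); the robot touches nothing.
It fails at once if the empty large is displaced by more than 25 mm or tipped (distance of empty_large from where it was at the start of the episode above 0.025 m or angle between empty_large's own z axis and vertical above 0.35 rad).
It fails at once if the empty slim is displaced by more than 25 mm or tipped (distance of empty_slim from where it was at the start of the episode above 0.025 m or angle between empty_slim's own z axis and vertical above 0.35 rad).
It fails at once if the empty flat is displaced by more than 25 mm or tipped (distance of empty_flat from where it was at the start of the episode above 0.025 m or angle between empty_flat's own z axis and vertical above 0.35 rad).
It fails at once if the cup is displaced by more than 25 mm or tipped (distance of cup from where it was at the start of the episode above 0.025 m or angle between cup's own z axis and vertical above 0.35 rad).
It fails at once if a cell is dropped or thrown (moves faster than 0.6 m/s with no finger on it) ((linear speed of cell_large above 0.6 m/s and contact force between the fingers and cell_large below 0.05 N) or (linear speed of cell_slim above 0.6 m/s and contact force between the fingers and cell_slim below 0.05 N) or (linear speed of cell_flat above 0.6 m/s and contact force between the fingers and cell_flat below 0.05 N)).
It also fails if it takes over 80 s, if anything falls off the work surface, if the arm or the gripper's body presses on something with over 40 N, if the wrist force passes 120 N, or if a joint passes its speed limit or range.

ROBOT

A 7-joint arm with a two-finger parallel gripper is mounted at the origin on the work surface. World frame = base frame: x ahead of the robot, y to its left, z up, the work surface at z = 0. Lengths are in m, angles in rad, forces in N, time in s.
With the tool pointing down it reaches from about 0.4 to 0.9 m from the base axis. Payload 5.5 kg.
Tool frame: the origin (TCP) lies between the finger pads; the fingertips stand 14 mm ahead of it and the grasp point (between the pads) lies 5 mm behind it; z points along the fingers, y is the line along which they close (so a half turn about z gives the same grasp; the last joint's range is limited). The gripper opens to 85 mm and grips with 20 to 120 N. Pads are 22 mm wide; open, the fingers measure 114 mm over their backs; the gripper's body (76 mm by 85 mm) begins 54 mm behind the grasp point. The pads swing forward as they close: fully open they stand 13 mm farther back than shut.
Start: joints at [-0.906, 0.501, -0.427, 1.55, 0.221, 1.138, -0.21], TCP at [0.254, 0.598, 0.245] pointing down, gripper open.
Joint ranges: [-2.88, 2.88], [-0.31, 2.03], [-1.54, 1.56], [0.2, 2.42], [-1.41, 4.55], [0.19, 2.02], [-2.57, 2.57]. Speed limits (rad/s): [2.57, 2.57, 3.14, 3.14, 3.14, 3.14, 3.14].

INTERFACE

Orientations are given as a unit quaternion [x, y, z, w].
In Python, from workcell import ctrl gives the robot as it stands. The module is installed in compiled form; this text tells all that it offers.
- The arm moves only by the tool step_arm, never from a script. Its argument "steps" is a list that holds one entry, the list of rows, each a list of 7 numbers: the turn, a rotation vector about the tool's x, y, z in units of 0.15 rad (1.0 is 0.15 rad), then the shift along the tool's x, y, z in units of 50 mm (1.0 is 50 mm), then the finger opening in mm, from 0 to 85.4. A call has 1 to 5 rows; each row shifts and turns the commanded pose from where the row before left it, along the tool's axes as they then stand; what a row does not reach is not made up. A row lasts 1/8 s, in which the tool goes at most 62.5 mm and 10.7 degrees, less where a joint would pass 70% of its speed; a pose out of reach is approached as far as the arm can. A call with a number of a shift or a turn outside -1 to 1 is refused whole. A call with a gripper value outside its range is refused whole. The fingers move at their own pace and stop on an object; "squeeze" is the grip in N (left out, the last holds). Time passes only in rows, so rows that do not move let the fingers close. It gives the time, the measured TCP pose, the force, the opening and the grip force at its end, in the units of the state.
- ctrl.observe(): the state, without advancing time (a new reading comes with each control period).
- ctrl.capture(name): name is "scene" or "side" or "wrist"; returns the picture (420x560x3 uint8, red, green, blue); there is no depth.
- ctrl.calibration(name): a dict with "mtx" (3x3 intrinsics, pixels), "R" (3x3) and "t" (3): a world point X has camera coordinates R X + t; the wrist camera has in their place "tool_from_camera" (4x4, takes a point from camera to tool coordinates, whose origin is the TCP and whose axes are the flange's). Camera axes: x right, y down, z forward; pixel columns grow to the right and rows downward; lengths in m; the calibration is good to about 2 mm. A picture is of the moment at which its call begins: read the wrist's pose just before it. calibration takes no time and is no camera call.
- ctrl.hand_in(): hands the job in; it is judged then, once.
The state is a dict: "time": time; "q": joint angles; "joint_velocities": joint speeds; "tau": joint torques, N m; "eef_pos": TCP position; "ee_rot": TCP orientation; "contact_force": force on the tool from outside, world axes, zero at the start; "wrist_torque": the same for the moment, N m; "gripper_width": finger opening in m; "gripper_force": force on a finger pad.
Only numpy, scipy, OpenCV 4.12 (cv2) and the standard library are available. Lean on these libraries where they do the work, as an engineer would, in place of code of your own. Each camera call takes 0.05 s, during which the arm holds its last target. There are 200 camera calls.

## Working session

There is one attempt and no reset: what is moved stays moved. The work goes in short steps, Python scripts to look and compute and a tool call to move; the robot and the scene stay as the last step left them, time stands still between calls to the robot, and variables do not carry over. Pictures are saved under pics/ and viewed, at most 14 in all, crops included, and the job is handed in when it is done.

Besides the shell and the picture viewer there is one more tool, called after "Emit:" in YAML: its name, and indented under it one key for each argument. step_arm: Moves the arm, as the interface text tells. Shifts and turns lie within -1 to 1; 1 stands for 50 mm of shift or 0.15 rad of turn. Its arguments: {"type":"object","properties":{"steps":{"type":"array","items":{"type":"array","items":{"type":"array","items":{"type":"number"}}}},"squeeze":{"type":"number"}},"required":["steps"]}

```bash
mkdir -p pics; python3 - <<'E'
from workcell import ctrl
import cv2,numpy as np
s=ctrl.observe();print(s['time'],s['eef_pos'],s['ee_rot'],s['gripper_width'])
for n in("scene","side","wrist"):
    im=ctrl.capture(n);cv2.imwrite(f"pics/{n}0.png",im[:,:,::-1])
    c=ctrl.calibration(n);print(n,{k:np.round(v,4).tolist() for k,v in c.items()})
E
```

```text
0.0 [0.25399    0.59758394 0.24425298] [ 1.99539785e-01  9.79889237e-01 -9.48908285e-04 -2.37195502e-04] 0.08534086621473486
scene {'mtx': [[529.9516, 0.0, 285.9411], [0.0, 529.9516, 210.5336], [0.0, 0.0, 1.0]], 'R': [[0.3063, 0.9519, 0.0056], [0.6735, -0.2125, -0.708], [-0.6728, 0.2206, -0.7062]], 't': [-0.0912, -0.3453, 1.5627]}
side {'mtx': [[521.6188, 0.0, 269.2873], [0.0, 521.6188, 206.3003], [0.0, 0.0, 1.0]], 'R': [[0.7925, -0.6099, -0.0089], [-0.3843, -0.4879, -0.7837], [0.4736, 0.6245, -0.6211]], 't': [-0.4883, 0.2163, 0.9952]}
wrist {'mtx': [[360.3553, 0.0, 284.755], [0.0, 360.3553, 210.4948], [0.0, 0.0, 1.0]], 'tool_from_camera': [[-0.0011, -0.9456, -0.3252, 0.0835], [1.0, -0.0011, -0.0002, 0.0004], [-0.0001, -0.3252, 0.9456, -0.1287], [0.0, 0.0, 0.0, 1.0]]}
```

View pics/scene0.png

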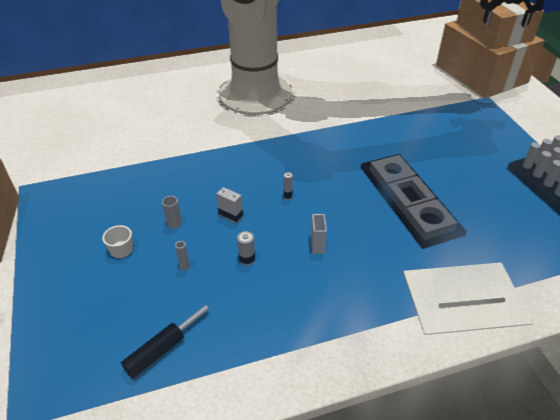

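View pics/side0.png

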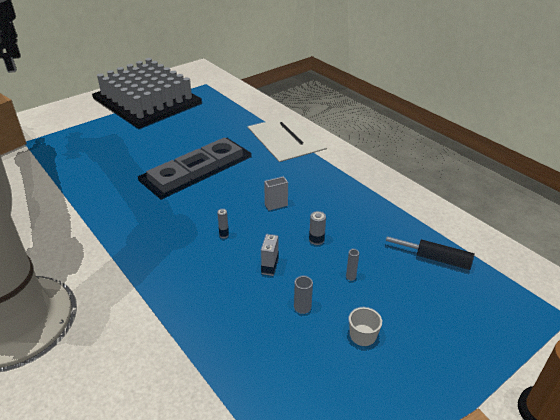

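The scene view shows the full cells: large at (246,247), slim at (288,185) and flat at (230,204). The empties are at (172,212), (182,256) and (319,233), with the cup at (119,242). The tray pockets are slim (393,168), flat (411,191) and large (432,216), and the side view agrees. Next I'll enlarge both views for exact pixels.

```bash
python3 - <<'E'
import cv2
a=cv2.imread("pics/scene0.png");b=cv2.imread("pics/side0.png")
def crop(im,x0,y0,w,h,k,n):
    c=cv2.resize(im[y0:y0+h,x0:x0+w],None,fx=k,fy=k,interpolation=cv2.INTER_CUBIC)
    for x in range((x0//10+1)*10,x0+w,10):
        cv2.line(c,((x-x0)*k,0),((x-x0)*k,8 if x%50 else 20),(0,255,255),1)
        if x%50==0: cv2.putText(c,str(x),((x-x0)*k+2,20),0,.4,(0,255,255))
    for y in range((y0//10+1)*10,y0+h,10):
        cv2.line(c,(0,(y-y0)*k),(8 if y%50 else 20,(y-y0)*k),(0,255,255),1)
        if y%50==0: cv2.putText(c,str(y),(2,(y-y0)*k-2),0,.4,(0,255,255))
    cv2.imwrite(n,c)
crop(a,155,140,320,150-40+30,2,"pics/x.png")
crop(a,160,150,180,130,4,"pics/sA.png")
crop(b,200,170,180,150,4,"pics/sB.png")
E
```

```text
(no output)
```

View pics/sA.png

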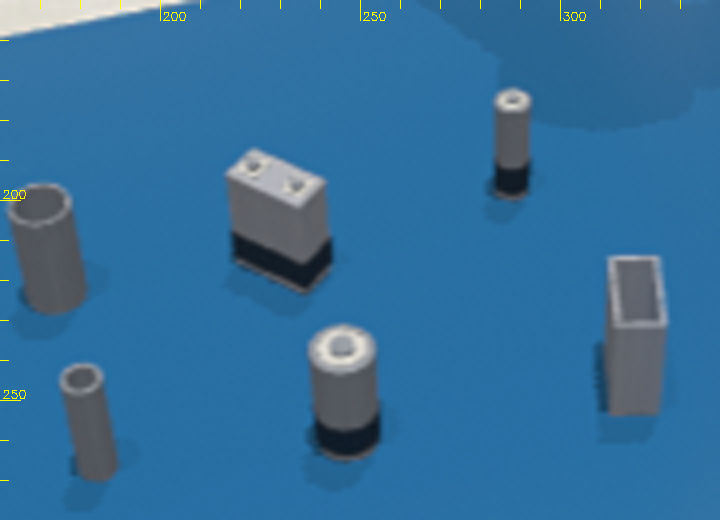

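View pics/sB.png

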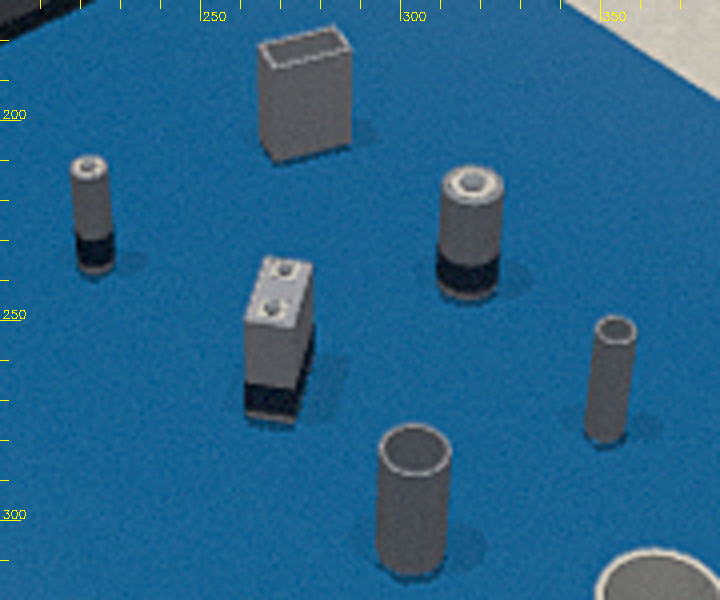

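Both crops give clean top-feature pixels. In the scene view these are large button (245.5,236.3), slim button (288,175) and flat studs (223.5,191.3) and (234.3,196.5). In the side view they are (318.3,215.8), (222.3,211.8) and (271.3,237.3)/(268,247). Next I triangulate.

```bash
cat >h.py <<'E'
import numpy as np,cv2
from workcell import ctrl
from scipy.spatial.transform import Rotation as Rn
def cam(n,s=None):
    c=ctrl.calibration(n);K=np.array(c["mtx"])
    if n!="wrist":
        R=np.array(c["R"]);t=np.array(c["t"]);return K,R.T,-R.T@t
    T=np.array(c["tool_from_camera"]);Rt=Rn.from_quat(s["ee_rot"]).as_matrix()
    return K,Rt@T[:3,:3],Rt@T[:3,3]+np.array(s["eef_pos"])
def ray(c,p):
    K,R,o=c;d=R@np.linalg.solve(K,[p[0],p[1],1.]);return o,d/np.linalg.norm(d)
def onz(c,p,z):
    o,d=ray(c,p);return o+d*(z-o[2])/d[2]
def tri(cs,ps):
    A=0;b=0
    for c,p in zip(cs,ps):
        o,d=ray(c,p);P=np.eye(3)-np.outer(d,d);A=A+P;b=b+P@o
    return np.linalg.solve(A,b)
E
python3 - <<'E'
from h import *
A,B=cam("scene"),cam("side")
P=dict(large=((245.5,236.3),(318.3,215.8),.073),slim=((288,175),(222.3,211.8),.073),s1=((223.5,191.3),(268,247),.073),s2=((234.3,196.5),(271.3,237.3),.073),
eL=((170,201),(303.8,282.5),.07),eS=((180.5,244.8),(354,252.5),.07),eF=((319,222.5),(276.3,181.8),.07),cup=((119,236),(365,320),.045),
nS=((393,168),(168,173),.028),nF=((411,191),(195,160),.028),nL=((432,216),(221,148),.028))
for k,(a,b,z) in P.items(): print(k,*[np.round(v,4) for v in(tri((A,B),(a,b)),onz(A,a,z)[:2],onz(B,b,z)[:2])])
for n,c,q in(("flat",A,[(224,187.2),(241.8,195.2),(235.5,201.8),(216.8,193.2)]),("eF",A,[(312.2,214),(325.2,214),(326.8,231),(312.8,231)])):
    X=np.array([onz(c,p,.07) for p in q]);print(n,np.round(X,3)[:,:2].tolist(),X.mean(0))
s=ctrl.observe();print(Rn.from_quat(s["ee_rot"]).as_matrix().round(3))
E
```

```text
large [ 0.6057 -0.1858  0.0697] [ 0.6076 -0.1852] [ 0.6028 -0.1905]
slim [ 0.4517 -0.0456  0.0683] [ 0.4559 -0.0464] [ 0.4487 -0.0518]
s1 [ 0.4612 -0.1971  0.0689] [ 0.465  -0.1971] [ 0.4586 -0.2017]
s2 [ 0.4843 -0.1784  0.0689] [ 0.4881 -0.1787] [ 0.4815 -0.1828]
eL [ 0.4555 -0.3139  0.0676] [ 0.4572 -0.3129] [ 0.454  -0.3169]
eS [ 0.5865 -0.3138  0.0675] [ 0.5882 -0.313 ] [ 0.5845 -0.3167]
eF [ 0.6131 -0.0308  0.0687] [ 0.6134 -0.0302] [ 0.6118 -0.0336]
cup [ 0.4994 -0.4317  0.0405] [ 0.5028 -0.4295] [ 0.4967 -0.4358]
nS [0.4576 0.2202 0.025 ] [0.4588 0.2203] [0.4555 0.2131]
nF [0.5428 0.226  0.025 ] [0.5457 0.2238] [0.5407 0.222 ]
nL [0.6297 0.2329 0.0248] [0.6327 0.2303] [0.6272 0.2291]
flat [[0.449, -0.193], [0.486, -0.162], [0.502, -0.18], [0.463, -0.212]] [ 0.47502032 -0.18640384  0.07      ]
eF [[0.586, -0.035], [0.594, -0.009], [0.641, -0.023], [0.632, -0.051]] [ 0.61320246 -0.02962128  0.07      ]
[[-0.92   0.391 -0.001]
 [ 0.391  0.92  -0.001]
 [ 0.    -0.002 -1.   ]]
```

Emit:
step_arm:
  steps:
    - [[0,0,0,-0.71,-0.52,0,85],[0,0,0,-0.71,-0.52,0,85],[0,0,0,-0.71,-0.52,0,85],[0,0,0,-0.71,-0.52,0,85],[0,0,0,-0.71,-0.52,0,85]]

```text
time: 0.78
eef_pos: [0.3673, 0.4077, 0.2451]
ee_rot: [0.2, 0.98, -0.0, -0.0]
contact_force: [0.1, -0.6, 0.2]
gripper_width: 0.0848
gripper_force: 0.0
```

Emit:
step_arm:
  steps:
    - [[0,0,0,-0.71,-0.52,0,85],[0,0,0,-0.71,-0.52,0,85],[0,0,0,-0.71,-0.52,0,85],[0,0,0,-0.71,-0.52,0,85],[0,0,0,-0.71,-0.52,0,85]]

```text
time: 1.4
eef_pos: [0.4797, 0.2187, 0.2452]
ee_rot: [0.2, 0.98, -0.0, -0.0]
contact_force: [0.5, 0.1, 0.3]
gripper_width: 0.0846
gripper_force: 0.0
```

Emit:
step_arm:
  steps:
    - [[0,0,-0.8,0,0,0,85],[0,0,-0.8,0,0,0,85],[0,0,-0.8,0,0,0,85],[0,0,-0.8,0,0,0,85],[0,0,0,0,0,0,85]]

```text
time: 2.02
eef_pos: [0.4791, 0.22, 0.2451]
ee_rot: [-0.039, 0.999, -0.0, -0.0]
contact_force: [0.6, -0.4, -0.3]
gripper_width: 0.085
gripper_force: 0.0
```

```bash
python3 - <<'E'
from h import *
s=ctrl.observe();im=ctrl.capture("wrist");cv2.imwrite("pics/w1.png",im[:,:,::-1])
print(s['time'],s['eef_pos'],Rn.from_quat(s["ee_rot"]).as_matrix().round(3).tolist(),s['q'])
import json;json.dump({k:np.array(s[k]).tolist() for k in('eef_pos','ee_rot')},open('w1.json','w'))
E
```

```text
2.025 [0.4790505  0.21997655 0.24506628] [[-0.997, -0.077, -0.001], [-0.077, 0.997, -0.0], [0.001, -0.0, -1.0]] [-0.17779731  0.27068249 -0.35750385  1.86027967  0.10913244  1.03011976
  1.06821347]
```

View pics/w1.png

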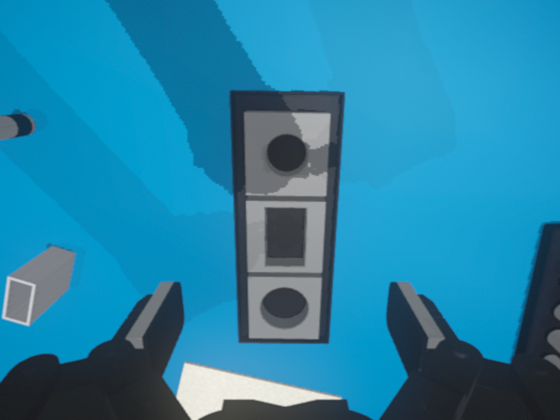

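The wrist view shows the tray upright in the picture: slim pocket at (286,152), flat at (286,237) and large at (284,307). The flat empty is visible at the left. I'll measure the blocks on z=0.028.

```bash
python3 - <<'E'
from h import *
import json
s=json.load(open('w1.json'));c=cam("wrist",s);im=cv2.imread("pics/w1.png")
hsv=cv2.cvtColor(im,cv2.COLOR_BGR2HSV);m=((hsv[...,1]<60)&(hsv[...,2]>75)).astype(np.uint8)
m[:, :232]=0;m[:,345:]=0;m[:90]=0;m[342:]=0
m=cv2.morphologyEx(m,cv2.MORPH_OPEN,np.ones((3,3)))
cn,_=cv2.findContours(m,cv2.RETR_EXTERNAL,cv2.CHAIN_APPROX_NONE)
for k in cn:
    if cv2.contourArea(k)<500: continue
    X=np.array([onz(c,p,.028)[:2] for p in k[:,0]])
    r=cv2.minAreaRect((X*1000).astype(np.float32));print("block",np.round(r[0],1),np.round(r[1],1),r[2])
for n,q in(("slim",[(266,152),(306,152),(286,133),(286,172)]),("flat",[(265,207),(306,207),(304.5,266),(265.5,266)]),("large",[(260,307),(308,307),(284,288),(284,329)])):
    print(n,np.mean([onz(c,p,.028) for p in q],0).round(4))
E
```

```text
block [537.5 224.3] [269.8  92.1] 2.021151065826416
slim [0.4555 0.2195 0.028 ]
flat [0.5439 0.2255 0.028 ]
large [0.6294 0.2307 0.028 ]
```

Emit:
step_arm:
  steps:
    - [[0,0,0,0.16,-0.88,0.28,85],[0,0,0,0.16,-0.88,0.28,85],[0,0,0,0.16,-0.88,0.28,85],[0,0,0,0.16,-0.88,0.28,85],[0,0,0,0.16,-0.88,0.28,85]]

```text
time: 2.7
eef_pos: [0.4564, -0.0037, 0.1751]
ee_rot: [-0.038, 0.999, -0.0, 0.0]
contact_force: [0.9, 0.3, 0.1]
gripper_width: 0.0848
gripper_force: 0.0
```

Emit:
step_arm:
  steps:
    - [[0,0,0,0.16,-0.88,0.28,85],[0,0,0,0,0,0,85],[0,0,0,0,0,0,85]]

```text
time: 3.08
eef_pos: [0.4522, -0.0462, 0.1614]
ee_rot: [-0.038, 0.999, 0.0, 0.0]
contact_force: [0.2, -0.4, 0.5]
gripper_width: 0.0848
gripper_force: 0.0
```

```bash
cat >look.py <<'E'
from h import *
import sys
def look(n):
    s=ctrl.observe();im=ctrl.capture("wrist");cv2.imwrite(f"pics/{n}.png",im[:,:,::-1])
    np.savez(n,p=s['eef_pos'],r=s['ee_rot']);print(s['time'],np.round(s['eef_pos'],4),Rn.from_quat(s["ee_rot"]).as_matrix().round(3).tolist())
def px(n,pts,z):
    d=np.load(n+".npz");s=dict(eef_pos=d['p'],ee_rot=d['r']);c=cam("wrist",s);R=Rn.from_quat(d['r']).as_matrix()
    for p in pts:
        X=onz(c,p,z);print(p,"world",X.round(4),"tool mm",((X-d['p'])@R*1000).round(1))
if __name__=="__main__": look(sys.argv[1])
E
python3 look.py w2
```

```text
3.075 [ 0.4522 -0.0462  0.1614] [[-0.997, -0.077, 0.0], [-0.077, 0.997, 0.001], [-0.0, 0.0, -1.0]]
```

View pics/w2.png

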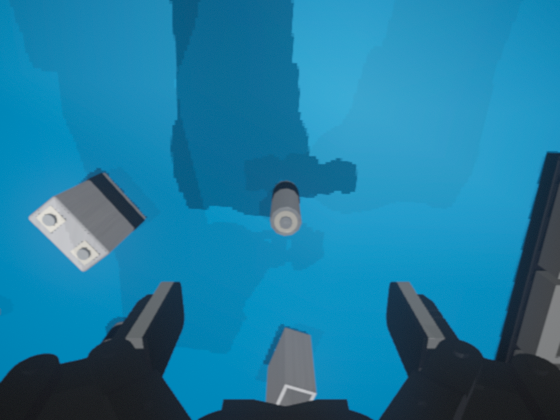

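The slim button is at (286,221), close to the tool axis. The flat cell's studs are at (49,220) and (83,254).

```bash
python3 -c "
from look import *
px('w2',[(286,221),(49,220),(83,254)],.073)"
```

```text
(286, 221) world [ 0.4507 -0.0454  0.073 ] tool mm [ 1.5  0.9 88.4]
(49, 220) world [ 0.4615 -0.1973  0.073 ] tool mm [   2.4 -151.4   88.4]
(83, 254) world [ 0.4842 -0.1781  0.073 ] tool mm [ -21.7 -134.    88.4]
```

Emit:
step_arm:
  steps:
    - [[0,0,0,0.03,0.02,0.58,85],[0,0,0,0,0,0.58,85],[0,0,0,0,0,0.58,85],[0,0,0,0,0,0.58,85],[0,0,0,0,0,0,85]]

```text
time: 3.75
eef_pos: [0.4492, -0.0442, 0.0441]
ee_rot: [-0.04, 0.999, 0.001, -0.002]
contact_force: [0.4, 0.1, 0.1]
gripper_width: 0.0852
gripper_force: 0.0
```

Emit:
step_arm:
  steps:
    - [[0,0,0,0,0,0,50],[0,0,0,0,0,0,30],[0,0,0,0,0,0,10],[0,0,0,0,0,0,10],[0,0,0,0,0,0,10]]
  squeeze: 40

```text
time: 4.38
eef_pos: [0.451, -0.0461, 0.0461]
ee_rot: [-0.039, 0.999, -0.0, 0.001]
contact_force: [-0.3, -0.2, 5.7]
gripper_width: 0.0201
gripper_force: 38.8
```

Emit:
step_arm:
  steps:
    - [[0,0,0,0,0,0,10],[0,0,0,0,0,0,10],[0,0,0,0,0,0,10]]

```text
time: 4.75
eef_pos: [0.4511, -0.0461, 0.0461]
ee_rot: [-0.039, 0.999, -0.0, 0.001]
contact_force: [-0.0, -0.1, 4.8]
gripper_width: 0.0204
gripper_force: 38.8
```

Emit:
step_arm:
  steps:
    - [[0,0,0,0,0,-0.5,10],[0,0,0,0,0,-0.8,10],[0,0,0,0,0,-0.7,10],[0,0,0,0,0,0,10]]

```text
time: 5.25
eef_pos: [0.4526, -0.0462, 0.148]
ee_rot: [-0.039, 0.999, -0.0, 0.003]
contact_force: [0.5, -0.2, -1.1]
gripper_width: 0.0198
gripper_force: 39.1
```

Emit:
step_arm:
  steps:
    - [[0,0,0,-0.04,0.44,0,10],[0,0,0,-0.1,0.88,0,10],[0,0,0,-0.1,0.88,0,10],[0,0,0,-0.1,0.88,0,10],[0,0,0,-0.1,0.88,0,10]]

```text
time: 5.88
eef_pos: [0.4561, 0.1541, 0.1443]
ee_rot: [-0.039, 0.999, -0.0, -0.001]
contact_force: [0.1, 0.3, 0.1]
gripper_width: 0.02
gripper_force: 39.2
```

Emit:
step_arm:
  steps:
    - [[0,0,0,-0.1,0.88,0,10],[0,0,0,0,0.44,0,10],[0,0,0,0,0,0,10],[0,0,0,0,0,0,10]]

```text
time: 6.38
eef_pos: [0.4563, 0.2178, 0.1444]
ee_rot: [-0.039, 0.999, -0.001, -0.001]
contact_force: [0.8, -0.3, -0.6]
gripper_width: 0.0197
gripper_force: 39.2
```

```bash
python3 look.py w3
```

```text
6.375 [0.4563 0.2178 0.1444] [[-0.997, -0.077, -0.002], [-0.077, 0.997, -0.001], [0.002, -0.001, -1.0]]
```

View pics/w3.png

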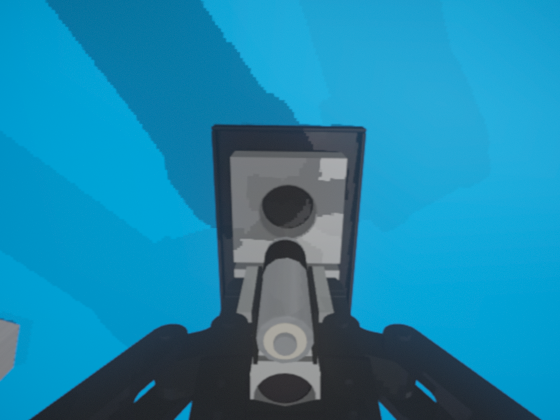

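The cell is held upright, with its button at (285,341). The slim pocket rim is centred near (287,210).

```bash
python3 -c "
from look import *
px('w3',[(287,211),(260,209),(316,209)],.028);px('w3',[(285,341)],.171)"
```

```text
(287, 211) world [0.4574 0.2194 0.028 ] tool mm [ -1.4   1.7 116.4]
(260, 209) world [0.4573 0.2    0.028 ] tool mm [  0.2 -17.7 116.5]
(316, 209) world [0.4542 0.2401 0.028 ] tool mm [1.000e-01 2.250e+01 1.164e+02]
(285, 341) world [0.4554 0.2179 0.171 ] tool mm [  1.    0.1 -26.6]
```

Emit:
step_arm:
  steps:
    - [[0,0,0,-0.02,0.03,0.6,10],[0,0,0,0,0,0.6,10],[0,0,0,0,0,0.35,10],[0,0,0,0,0,0.15,10],[0,0,0,0,0,0,10]]

```text
time: 7.05
eef_pos: [0.4577, 0.2207, 0.0603]
ee_rot: [-0.039, 0.999, -0.0, -0.0]
contact_force: [0.2, 0.1, 0.1]
gripper_width: 0.0201
gripper_force: 39.2
```

Emit:
step_arm:
  steps:
    - [[0,0,0,0,0,0.07,10],[0,0,0,0,0,0.04,10],[0,0,0,0,0,0,10]]

```text
time: 7.42
eef_pos: [0.4577, 0.221, 0.055]
ee_rot: [-0.039, 0.999, 0.0, 0.0]
contact_force: [-0.2, 0.2, -1.4]
gripper_width: 0.0201
gripper_force: 39.2
```

Emit:
step_arm:
  steps:
    - [[0,0,0,0,0,0.03,10],[0,0,0,0,0,0,10]]

```text
time: 7.68
eef_pos: [0.4579, 0.2212, 0.0541]
ee_rot: [-0.039, 0.999, 0.0, 0.0]
contact_force: [-1.3, -0.2, 6.9]
gripper_width: 0.0197
gripper_force: 40.1
```

Emit:
step_arm:
  steps:
    - [[0,0,0,0,0,0,22],[0,0,0,0,0,0,26],[0,0,0,0,0,0,40],[0,0,0,0,0,0,60],[0,0,0,0,0,0,85]]

```text
time: 8.3
eef_pos: [0.4576, 0.2209, 0.0532]
ee_rot: [-0.039, 0.999, 0.0, -0.0]
contact_force: [0.0, 0.5, 0.4]
gripper_width: 0.0746
gripper_force: 0.0
```

Emit:
step_arm:
  steps:
    - [[0,0,0,0,0,-0.5,85],[0,0,0,0,0,-0.8,85],[0,0,0,0,0,-0.8,85],[0,0,0,0,0,0,85]]

```text
time: 8.8
eef_pos: [0.4599, 0.2221, 0.1615]
ee_rot: [-0.039, 0.999, 0.001, 0.003]
contact_force: [-0.3, 0.8, 0.3]
gripper_width: 0.0849
gripper_force: 0.0
```

Emit:
step_arm:
  steps:
    - [[0,0,0,0.03,-0.82,0,85],[0,0,0,0.03,-0.82,0,85],[0,0,0,0.03,-0.82,0,85],[0,0,0,0.03,-0.82,0,85],[0,0,0,0.03,-0.82,0,85]]

```text
time: 9.43
eef_pos: [0.4654, 0.0146, 0.1574]
ee_rot: [-0.039, 0.999, -0.0, -0.001]
contact_force: [0.5, 0.0, -0.3]
gripper_width: 0.0849
gripper_force: 0.0
```

Emit:
step_arm:
  steps:
    - [[0,0,0,0.03,-0.82,0,85],[0,0,0,0.03,-0.82,0,85],[0,0,0,0.03,-0.82,0,85],[0,0,0,0.03,-0.82,0,85],[0,0,0,0.03,-0.82,0,85]]

```text
time: 10.05
eef_pos: [0.474, -0.1901, 0.1573]
ee_rot: [-0.039, 0.999, 0.0, -0.001]
contact_force: [-0.1, -0.3, -0.5]
gripper_width: 0.0849
gripper_force: 0.0
```

```bash
python3 -c "
from h import *
s=ctrl.observe();print(s['eef_pos'],s['q'])
im=ctrl.capture('scene');cv2.imwrite('pics/s2.png',im[:,:,::-1])"
```

```text
[ 0.47397809 -0.19009414  0.15729332] [ 0.44183482  0.33998065 -0.13406818  1.98292606  0.06081896  0.82392935
  1.92308256]
```

View pics/s2.png

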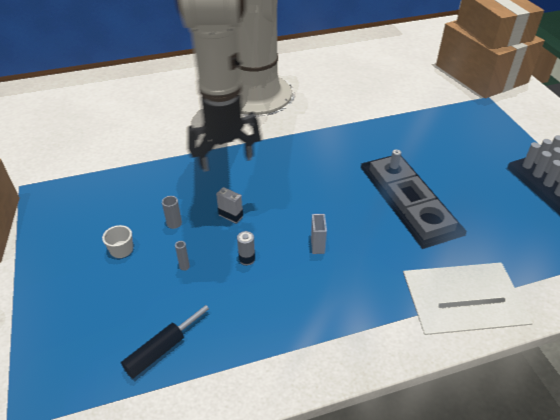

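The slim cell stands in its pocket at (396,160). The last joint is near its end stop, so I'll take the half-turn equivalent by rotating the other way.

Emit:
step_arm:
  steps:
    - [[0,0,1,0,0,0,85],[0,0,1,0,0,0,85],[0,0,1,0,0,0,85],[0,0,1,0,0,0,85],[0,0,1,0,0,0,85]]

```text
time: 10.72
eef_pos: [0.474, -0.1886, 0.1572]
ee_rot: [0.332, 0.943, -0.0, -0.001]
contact_force: [-0.3, -0.7, -0.5]
gripper_width: 0.0854
gripper_force: 0.0
```

Emit:
step_arm:
  steps:
    - [[0,0,1,0,0,0,85],[0,0,1,0,0,0,85],[0,0,1,0,0,0,85],[0,0,1,0,0,0,85],[0,0,1,0,0,0,85]]

```text
time: 11.35
eef_pos: [0.474, -0.1886, 0.1573]
ee_rot: [0.654, 0.756, -0.0, -0.001]
contact_force: [0.3, -0.7, -0.4]
gripper_width: 0.0851
gripper_force: 0.0
```

Emit:
step_arm:
  steps:
    - [[0,0,1,0,0,0,85],[0,0,1,0,0,0,85],[0,0,1,0,0,0,85],[0,0,1,0,0,0,85],[0,0,1,0,0,0,85]]

```text
time: 11.98
eef_pos: [0.474, -0.1887, 0.1573]
ee_rot: [0.886, 0.464, -0.001, -0.0]
contact_force: [-1.4, 0.2, 0.2]
gripper_width: 0.085
gripper_force: 0.0
```

Emit:
step_arm:
  steps:
    - [[0,0,0.9,0,0,0,85],[0,0,0.9,0,0,0,85],[0,0,0,0,0,0,85],[0,0,0,0,0,0,85]]

```text
time: 12.48
eef_pos: [0.4744, -0.1887, 0.1578]
ee_rot: [0.939, 0.344, -0.0, -0.0]
contact_force: [0.7, -1.4, 0.2]
gripper_width: 0.0848
gripper_force: 0.0
```

```bash
python3 look.py w4
```

```text
12.475 [ 0.4744 -0.1887  0.1578] [[0.763, 0.646, -0.001], [0.646, -0.763, 0.0], [-0.001, -0.001, -1.0]]
```

View pics/w4.png

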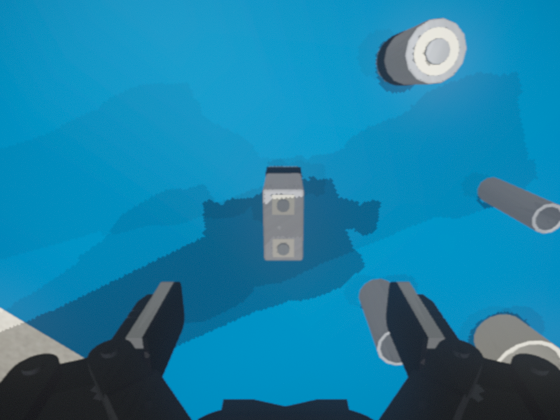

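The flat cell sits square to the tool, with studs at (283,205) and (283,248). The large cell is at (437,50). The empties and cup are to the right, clear of the fingers.

```bash
python3 -c "
from look import *
px('w4',[(283,205),(283,248),(437,50)],.073)"
```

```text
(283, 205) world [ 0.4849 -0.1785  0.073 ] tool mm [14.7 -1.  84.8]
(283, 248) world [ 0.4624 -0.1974  0.073 ] tool mm [-14.7  -1.1  84.8]
(437, 50) world [ 0.6066 -0.1853  0.073 ] tool mm [103.2  82.9  84.7]
```

Emit:
step_arm:
  steps:
    - [[0,0,0,0,-0.02,0.56,85],[0,0,0,0,0,0.56,85],[0,0,0,0,0,0.56,85],[0,0,0,0,0,0.56,85],[0,0,0,0,0,0,85]]

```text
time: 13.15
eef_pos: [0.4721, -0.1876, 0.0445]
ee_rot: [0.939, 0.343, -0.002, -0.001]
contact_force: [0.8, -0.1, 0.8]
gripper_width: 0.0851
gripper_force: 0.0
```

Emit:
step_arm:
  steps:
    - [[0,0,0,0,0,0,50],[0,0,0,0,0,0,35],[0,0,0,0,0,0,15],[0,0,0,0,0,0,15],[0,0,0,0,0,0,15]]
  squeeze: 60

```text
time: 13.78
eef_pos: [0.4746, -0.1883, 0.0472]
ee_rot: [0.939, 0.343, 0.001, 0.0]
contact_force: [-1.6, -0.1, 6.8]
gripper_width: 0.0254
gripper_force: 59.2
```

Emit:
step_arm:
  steps:
    - [[0,0,0,0,0,0,15],[0,0,0,0,0,0,15],[0,0,0,0,0,0,15]]

```text
time: 14.15
eef_pos: [0.4746, -0.1883, 0.0472]
ee_rot: [0.939, 0.343, 0.001, 0.0]
contact_force: [-1.4, 1.1, 6.6]
gripper_width: 0.0251
gripper_force: 59.2
```

Emit:
step_arm:
  steps:
    - [[0,0,0,0,0,-0.4,15],[0,0,0,0,0,-0.8,15],[0,0,0,0,0,-0.8,15],[0,0,0,0,0,0,15],[0,0,0,0,0,0,15]]

```text
time: 14.78
eef_pos: [0.4734, -0.1876, 0.1456]
ee_rot: [0.939, 0.343, -0.0, -0.0]
contact_force: [-0.7, 0.3, -3.0]
gripper_width: 0.0253
gripper_force: 59.5
```

Emit:
step_arm:
  steps:
    - [[0,0,0,0.32,-0.27,0,15],[0,0,0,0.64,-0.54,0,15],[0,0,0,0.64,-0.54,0,15],[0,0,0,0.64,-0.54,0,15],[0,0,0,0.64,-0.54,0,15]]

```text
time: 15.4
eef_pos: [0.5045, -0.0012, 0.1444]
ee_rot: [0.939, 0.343, -0.002, -0.0]
contact_force: [1.0, 0.6, -2.3]
gripper_width: 0.025
gripper_force: 59.5
```

Emit:
step_arm:
  steps:
    - [[0,0,0,0.64,-0.54,0,15],[0,0,0,0.64,-0.54,0,15],[0,0,0,0.64,-0.54,0,15],[0,0,0,0.64,-0.54,0,15],[0,0,0,0.64,-0.54,0,15]]

```text
time: 16.02
eef_pos: [0.54, 0.2046, 0.144]
ee_rot: [0.939, 0.343, -0.002, 0.0]
contact_force: [0.2, 0.2, -2.6]
gripper_width: 0.0254
gripper_force: 59.5
```

Emit:
step_arm:
  steps:
    - [[0,0,0.84,0.32,-0.27,0,15],[0,0,0.84,0,0,0,15],[0,0,0.84,0,0,0,15],[0,0,0.84,0,0,0,15],[0,0,0.84,0,0,0,15]]

```text
time: 16.65
eef_pos: [0.5434, 0.2238, 0.1438]
ee_rot: [0.999, 0.033, -0.002, 0.001]
contact_force: [0.4, -0.7, -3.0]
gripper_width: 0.025
gripper_force: 59.4
```

Emit:
step_arm:
  steps:
    - [[0,0,0,0,0,0,15],[0,0,0,0,0,0,15]]

```text
time: 16.9
eef_pos: [0.5441, 0.2242, 0.1451]
ee_rot: [0.999, 0.036, -0.001, 0.001]
contact_force: [0.0, 0.2, -1.8]
gripper_width: 0.0258
gripper_force: 59.4
```

```bash
python3 look.py w5
```

```text
16.9 [0.5441 0.2242 0.1451] [[0.997, 0.072, -0.002], [0.072, -0.997, -0.001], [-0.002, 0.001, -1.0]]
```

View pics/w5.png

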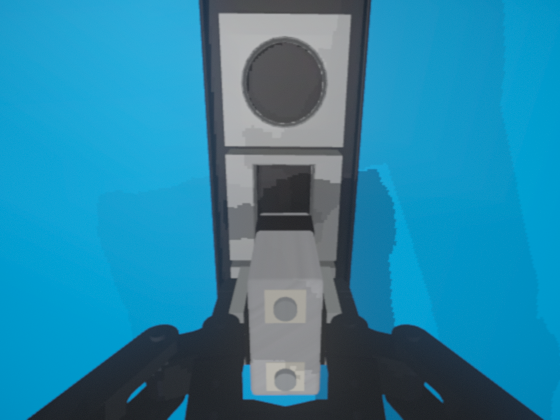

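The flat cell is held square over its pocket, whose far edge runs from (256,165) to (314,165). The large pocket rim is centred at (285,81).

```bash
python3 -c "
from look import *
px('w5',[(256,165),(314,165),(285,81),(219,14),(351,14),(343,152),(227,152)],.028);px('w5',[(285,308),(285,379)],.171)"
```

```text
(256, 165) world [0.5756 0.2465 0.028 ] tool mm [ 33.2 -20.1 117. ]
(314, 165) world [0.5785 0.2065 0.028 ] tool mm [ 33.2  20.  117. ]
(285, 81) world [0.6315 0.2304 0.028 ] tool mm [ 87.8  -0.  116.9]
(219, 14) world [0.6668 0.2731 0.028 ] tool mm [126.1 -40.  116.8]
(351, 14) world [0.6725 0.1932 0.028 ] tool mm [126.1  40.  116.9]
(343, 152) world [0.5888 0.1877 0.028 ] tool mm [ 42.2  39.5 117. ]
(227, 152) world [0.5832 0.2667 0.028 ] tool mm [ 42.3 -39.7 116.9]
(285, 308) world [0.5591 0.2254 0.171 ] tool mm [ 14.9  -0.2 -26. ]
(285, 379) world [0.5293 0.2233 0.171 ] tool mm [-14.9  -0.2 -25.9]
```

Emit:
step_arm:
  steps:
    - [[0,0,0,0,0,0.6,15],[0,0,0,0,0,0.6,15],[0,0,0,0,0,0.35,15],[0,0,0,0,0,0.13,15],[0,0,0,0,0,0,15]]

```text
time: 17.58
eef_pos: [0.5452, 0.2244, 0.0624]
ee_rot: [0.999, 0.035, 0.0, 0.0]
contact_force: [-0.6, -0.5, -2.1]
gripper_width: 0.0253
gripper_force: 59.4
```

Emit:
step_arm:
  steps:
    - [[0,0,0,0,0,0.04,15],[0,0,0,0,0,0,15]]

```text
time: 17.82
eef_pos: [0.5454, 0.2247, 0.061]
ee_rot: [0.999, 0.035, 0.001, -0.0]
contact_force: [-1.1, -0.2, -2.6]
gripper_width: 0.0252
gripper_force: 59.4
```

Emit:
step_arm:
  steps:
    - [[0,0,0,0,0,0.06,15],[0,0,0,0,0,0.03,15],[0,0,0,0,0,0,15]]

```text
time: 18.2
eef_pos: [0.5447, 0.2244, 0.0556]
ee_rot: [0.999, 0.035, -0.0, 0.0]
contact_force: [0.0, 0.1, -2.7]
gripper_width: 0.025
gripper_force: 59.4
```

Emit:
step_arm:
  steps:
    - [[0,0,0,0,0,0.03,15],[0,0,0,0,0,0,15]]

```text
time: 18.45
eef_pos: [0.545, 0.2245, 0.0553]
ee_rot: [0.999, 0.035, -0.0, -0.0]
contact_force: [-2.4, -1.0, 5.8]
gripper_width: 0.025
gripper_force: 60.3
```

Emit:
step_arm:
  steps:
    - [[0,0,0,0,0,0,27],[0,0,0,0,0,0,31],[0,0,0,0,0,0,45],[0,0,0,0,0,0,65],[0,0,0,0,0,0,85]]

```text
time: 19.08
eef_pos: [0.5449, 0.2244, 0.0542]
ee_rot: [0.999, 0.035, -0.0, 0.0]
contact_force: [0.4, 0.4, -0.9]
gripper_width: 0.0791
gripper_force: 0.0
```

Emit:
step_arm:
  steps:
    - [[0,0,0,0,0,-0.5,85],[0,0,0,0,0,-0.8,85],[0,0,0,0,0,-0.8,85],[0,0,0,0,0,0,85]]

```text
time: 19.58
eef_pos: [0.5474, 0.2253, 0.1629]
ee_rot: [0.999, 0.035, 0.003, -0.002]
contact_force: [1.3, -0.8, 0.5]
gripper_width: 0.0847
gripper_force: 0.0
```

Emit:
step_arm:
  steps:
    - [[0,0,0,0.06,0.83,0,85],[0,0,0,0.06,0.83,0,85],[0,0,0,0.06,0.83,0,85],[0,0,0,0.06,0.83,0,85],[0,0,0,0.06,0.83,0,85]]

```text
time: 20.2
eef_pos: [0.5738, 0.0172, 0.1583]
ee_rot: [0.999, 0.035, -0.001, 0.0]
contact_force: [0.7, 0.3, -0.1]
gripper_width: 0.0849
gripper_force: 0.0
```

Emit:
step_arm:
  steps:
    - [[0,0,0,0.06,0.83,0,85],[0,0,0,0.06,0.83,0,85],[0,0,0,0.06,0.83,0,85],[0,0,0,0.06,0.83,0,85],[0,0,0,0.06,0.83,0,85]]

```text
time: 20.82
eef_pos: [0.6033, -0.1885, 0.158]
ee_rot: [0.999, 0.035, -0.001, -0.0]
contact_force: [1.1, 0.1, 0.7]
gripper_width: 0.0851
gripper_force: 0.0
```

Emit:
step_arm:
  steps:
    - [[0,0,0,0,0,0,85],[0,0,0,0,0,0,85]]

```text
time: 21.08
eef_pos: [0.6031, -0.1868, 0.1581]
ee_rot: [0.999, 0.035, -0.001, -0.001]
contact_force: [1.1, 0.3, 0.7]
gripper_width: 0.0852
gripper_force: 0.0
```

```bash
python3 look.py w6
```

```text
21.075 [ 0.6031 -0.1868  0.1581] [[0.998, 0.069, -0.002], [0.069, -0.998, 0.001], [-0.002, -0.001, -1.0]]
```

View pics/w6.png

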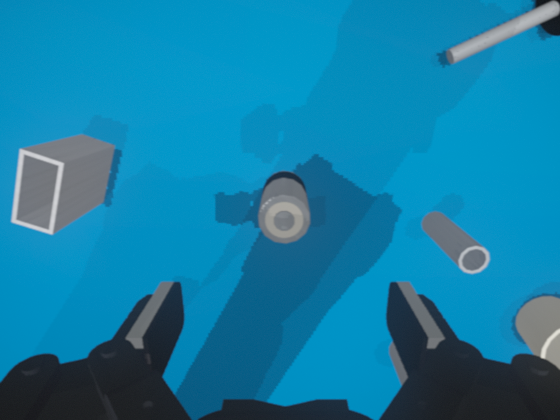

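The large cell's button is at (284,219), about 3 mm ahead in tool x. The empties at (470,255) and (45,190) are clear of the fingers.

Emit:
step_arm:
  steps:
    - [[0,0,0,0.06,0,0.56,85],[0,0,0,0,0,0.56,85],[0,0,0,0,0,0.56,85],[0,0,0,0,0,0.56,85],[0,0,0,0,0,0,85]]

```text
time: 21.75
eef_pos: [0.6049, -0.1845, 0.0448]
ee_rot: [0.999, 0.036, -0.003, -0.001]
contact_force: [-0.5, 0.7, 0.2]
gripper_width: 0.0854
gripper_force: 0.0
```

Emit:
step_arm:
  steps:
    - [[0,0,0,0,0,0,60],[0,0,0,0,0,0,40],[0,0,0,0,0,0,20],[0,0,0,0,0,0,20],[0,0,0,0,0,0,20]]
  squeeze: 60

```text
time: 22.38
eef_pos: [0.6077, -0.1873, 0.0487]
ee_rot: [0.999, 0.035, 0.001, 0.0]
contact_force: [-0.9, 1.3, 6.7]
gripper_width: 0.0325
gripper_force: 59.2
```

Emit:
step_arm:
  steps:
    - [[0,0,0,0,0,0,20],[0,0,0,0,0,0,20],[0,0,0,0,0,0,20]]

```text
time: 22.75
eef_pos: [0.6078, -0.1873, 0.0487]
ee_rot: [0.999, 0.035, 0.001, 0.0]
contact_force: [-0.8, 1.9, 6.8]
gripper_width: 0.0325
gripper_force: 59.2
```

Emit:
step_arm:
  steps:
    - [[0,0,0,0,0,-0.4,20],[0,0,0,0,0,-0.8,20],[0,0,0,0,0,-0.8,20],[0,0,0,0,0,0,20],[0,0,0,0,0,0,20]]

```text
time: 23.38
eef_pos: [0.6064, -0.187, 0.1475]
ee_rot: [0.999, 0.035, -0.0, -0.0]
contact_force: [-0.3, 0.1, -1.5]
gripper_width: 0.0326
gripper_force: 59.7
```

Emit:
step_arm:
  steps:
    - [[0,0,0,0.05,-0.42,-0.1,20],[0,0,0,0.1,-0.83,0,20],[0,0,0,0.1,-0.83,0,20],[0,0,0,0.1,-0.83,0,20],[0,0,0,0.1,-0.83,0,20]]

```text
time: 24.0
eef_pos: [0.6151, 0.0044, 0.1512]
ee_rot: [0.999, 0.036, -0.001, -0.0]
contact_force: [0.2, -0.2, -1.5]
gripper_width: 0.0325
gripper_force: 59.7
```

Emit:
step_arm:
  steps:
    - [[0,0,0,0.11,-0.83,0,20],[0,0,0,0.11,-0.83,0,20],[0,0,0,0.11,-0.83,0,20],[0,0,0,0.11,-0.83,0,20],[0,0,0,0.11,-0.83,0,20]]

```text
time: 24.62
eef_pos: [0.6274, 0.2129, 0.1511]
ee_rot: [0.999, 0.036, -0.001, 0.0]
contact_force: [0.8, 0.1, -1.1]
gripper_width: 0.0325
gripper_force: 59.7
```

Emit:
step_arm:
  steps:
    - [[0,0,0,0.05,-0.41,0,20],[0,0,0,0,0,0,20],[0,0,0,0,0,0,20]]

```text
time: 25.0
eef_pos: [0.6302, 0.2277, 0.152]
ee_rot: [0.999, 0.034, -0.0, 0.001]
contact_force: [-0.1, -0.1, -1.9]
gripper_width: 0.0327
gripper_force: 59.8
```

```bash
python3 look.py w7
```

```text
25.0 [0.6302 0.2277 0.152 ] [[0.998, 0.067, -0.001], [0.067, -0.998, -0.002], [-0.001, 0.002, -1.0]]
```

View pics/w7.png

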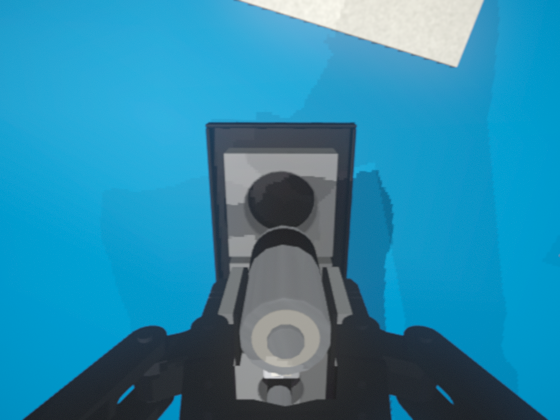

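The large cell is upright over its pocket. The block's far edge runs from (224,153) to (338,153), centred at 281, so I need a few mm toward tool −y.

```bash
python3 -c "
from look import *
px('w7',[(224,153),(338,153),(281,171),(248,202),(314,202)],.028)"
```

```text
(224, 153) world [0.6675 0.273  0.028 ] tool mm [ 40.4 -42.9 123.9]
(338, 153) world [0.6728 0.193  0.028 ] tool mm [ 40.3  37.2 124. ]
(281, 171) world [0.6573 0.2322 0.028 ] tool mm [ 27.4  -2.9 124. ]
(248, 202) world [0.6325 0.2549 0.028 ] tool mm [  4.2 -27.3 123.9]
(314, 202) world [0.6357 0.2065 0.028 ] tool mm [  4.1  21.2 124. ]
```

Emit:
step_arm:
  steps:
    - [[0,0,0,0,-0.06,0.6,20],[0,0,0,0,0,0.6,20],[0,0,0,0,0,0.4,20],[0,0,0,0,0,0.22,20],[0,0,0,0,0,0,20]]

```text
time: 25.68
eef_pos: [0.6299, 0.2326, 0.0608]
ee_rot: [0.999, 0.034, -0.0, 0.0]
contact_force: [0.8, 0.1, -0.8]
gripper_width: 0.0323
gripper_force: 59.7
```

Emit:
step_arm:
  steps:
    - [[0,0,0,0,0,0.02,20],[0,0,0,0,0,0,20]]

```text
time: 25.92
eef_pos: [0.6307, 0.2337, 0.0613]
ee_rot: [0.999, 0.035, 0.001, -0.0]
contact_force: [0.4, 0.8, -2.4]
gripper_width: 0.0324
gripper_force: 59.7
```

Emit:
step_arm:
  steps:
    - [[0,0,0,0,0.04,0.06,20],[0,0,0,0,0,0.02,20],[0,0,0,0,0,0,20]]

```text
time: 26.3
eef_pos: [0.6303, 0.2312, 0.0567]
ee_rot: [0.999, 0.035, 0.0, 0.0]
contact_force: [-1.3, -0.9, 2.5]
gripper_width: 0.0327
gripper_force: 60.0
```

Emit:
step_arm:
  steps:
    - [[0,0,0,0,0,0.03,20],[0,0,0,0,0,0,20]]

```text
time: 26.55
eef_pos: [0.6306, 0.2312, 0.0567]
ee_rot: [0.999, 0.035, 0.0, -0.0]
contact_force: [-4.3, -1.3, 12.0]
gripper_width: 0.0325
gripper_force: 60.8
```

Touchdown. I'll release, retreat and check.

Emit:
step_arm:
  steps:
    - [[0,0,0,0,0,0,34],[0,0,0,0,0,0,38],[0,0,0,0,0,0,50],[0,0,0,0,0,0,70],[0,0,0,0,0,0,85]]

```text
time: 27.18
eef_pos: [0.6301, 0.2313, 0.0546]
ee_rot: [0.999, 0.035, -0.0, 0.0]
contact_force: [-0.6, 1.0, 0.4]
gripper_width: 0.0831
gripper_force: 0.0
```

Emit:
step_arm:
  steps:
    - [[0,0,0,0,0,-0.5,85],[0,0,0,0,0,-0.8,85],[0,0,0,0,0,-0.8,85],[0,0,0,0,0,-0.8,85],[0,0,0,-0.8,0,-0.5,85]]

```text
time: 27.8
eef_pos: [0.5929, 0.2282, 0.2273]
ee_rot: [0.999, 0.034, 0.003, -0.0]
contact_force: [-0.5, 0.3, 0.6]
gripper_width: 0.0848
gripper_force: 0.0
```

Emit:
step_arm:
  steps:
    - [[0,0,0,-0.8,0,0,85],[0,0,0,-0.8,0,0,85],[0,0,0,0,0,0,85],[0,0,0,0,0,0,85]]

```text
time: 28.3
eef_pos: [0.5113, 0.2233, 0.2253]
ee_rot: [0.999, 0.035, 0.001, -0.0]
contact_force: [0.3, -0.7, -0.4]
gripper_width: 0.0852
gripper_force: 0.0
```

```bash
python3 look.py w8; python3 -c "
from h import *
b=ctrl.capture('side')[:,:,::-1];a=ctrl.capture('scene')[:,:,::-1];w=cv2.imread('pics/w8.png')
cv2.imwrite('pics/fin.png',np.vstack([np.hstack([cv2.resize(b[120:330,120:400],(400,300)),cv2.resize(a[130:340,60:340],(400,300))]),np.hstack([cv2.resize(w,(400,300)),cv2.resize(a[120:270,340:540],(400,300))])]))"
```

```text
28.3 [0.5113 0.2233 0.2253] [[0.998, 0.07, 0.002], [0.07, -0.998, 0.001], [0.002, -0.001, -1.0]]
```

View pics/fin.png

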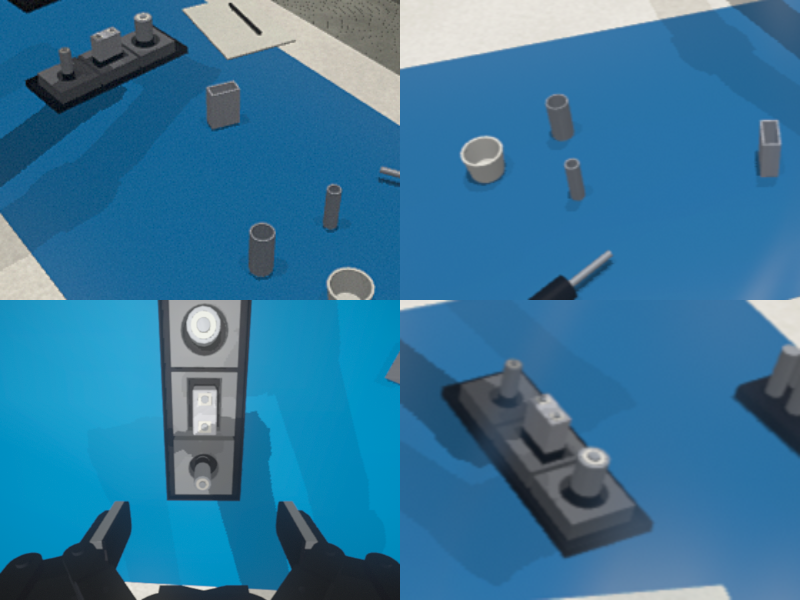

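The last picture shows all three cells upright, each standing in its matching pocket. The empties and cup haven't moved and the gripper is clear, so I'm handing in.

```bash
python3 -c "
from workcell import ctrl
print(ctrl.hand_in())"
```

```text
the job is handed in; nothing more can be done
None
```

The three full cells stand upright in their matching pockets, the empties and cup were left where they stood, and the job was handed in at about 28 s; the hand-in returned no verdict.

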